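# Check two packed mailers under the height-limit bar

## Task

Two packed mailers lie on the bench in front of the height-limit bar. Check each one by sliding it flat along the bench under the bar, by feel and without forcing it: bring a mailer that clears right out on the far side and leave it flat on the bench, wholly clear of the bar; if one catches, draw it back out and lay it flat in the grey tray. Leave everything else alone.

Things in the scene. Friction and masses are not known exactly. Their poses are not given: they have to be found in the camera images.
- gauge: Height-limit bar fixed to the bench: aluminium, 330 mm (its x) by 20 mm (its y) by 18 mm tall, underside 27 mm above the bench, bolt heads up to 51 mm. Two steel pillars, inner faces at x = -135 and +135 mm, on 6 mm foot flanges, y = -45 to 45 mm. Origin on the bench midway under the bar, z up. Mailers lie side by side on the -y side, one towards each pillar, and are fed in +y, the far side.
- mailer_a_mid (a point): One flat, rigid, closed cardboard mailer: 62 mm wide (its x), 140 mm long (its y), about 0.2 kg, 20 to 23 mm thick at the ends. The lid bows up to a crest at mid-length, 25 to 30 mm above the underside, which these readings do not tell. Point: on the vertical centre line, 12 mm above the underside, z up. Starts within 0.12 rad of square to the bar, 20 to 50 mm short of it.
- mailer_b_mid (a point): The other mailer, same outline and looks, with a crest of its own; point as on the first. A mailer that clears has over 1.5 mm to spare and slides against 1 to 2 N of bench friction; one too thick goes in by its leading end, then wedges before its middle reaches the bar: the lid gives up to 1.6 mm (8 N per mm), then no more. Either may be on either side.
- tray: Grey plastic open tray for mailers that are too thick, fixed on the bench: 220 mm (its x) by 150 mm (its y) outside, 32 mm tall, walls 4 mm and floor 4 mm thick. Origin: on the bench under its centre.
- cup: Bystander: white paper cup, 64 mm across, 75 mm tall. Origin at the centre of its underside.
- tape_roll: Bystander: roll of clear tape lying flat, 100 mm across, 48 mm tall. Origin at the centre of its underside.
- squeegee: Bystander: blue plastic hand squeegee lying flat, 75 by 100 mm, up to 9 mm thick. Origin at the centre of its underside.
Mind the look-alikes: they are no part of the job. Leave any blue or purple look-alike of the part that bears mailer_a_mid alone.

How it is judged:
By the outcome, as a careful person would: the job done as asked, in the order asked, and still so for the second after the job is handed in, with the robot touching nothing.
It also fails if it takes over 69 s, if anything falls off the work surface, if the arm or the gripper's body presses on something with over 40 N, if the wrist force passes 120 N, or if a joint passes its speed limit or range.

## Robot

A 6-joint arm with a two-finger parallel gripper is mounted at the origin on the work surface. World frame = base frame: x ahead of the robot, y to its left, z up, the work surface at z = 0. Lengths are in m, angles in rad, forces in N, time in s.
With the tool pointing down it reaches from about 0.325 to 0.9 m from the base axis. Payload 6.1 kg.
Tool frame: the origin (TCP) lies midway between the tips of the shut fingers; the grasp point (between the pads) lies 19 mm behind it; z points along the fingers, y is the line along which they close (so a half turn about z gives the same grasp; the last joint's range is limited). The gripper opens to 85 mm and grips with 20 to 120 N. Pads are 22 mm wide; open, the fingers measure 114 mm over their backs; the gripper's body (76 mm by 85 mm) begins 54 mm behind the grasp point. The pads swing forward as they close: fully open they stand 13 mm farther back than shut.
Start: joints at [1.068, 0.22, 1.526, -0, 1.395, -0.126], TCP at [0.23, 0.581, 0.231] pointing down, gripper open.
Joint ranges: [-2.98, 2.98], [-0.91, 2.08], [0.09, 2.57], [-1.24, 4.39], [0.2, 2.65], [-2.68, 2.68]. Speed limits (rad/s): [2.57, 2.57, 3.01, 3.14, 3.14, 3.14].

## Interface

Orientations are given as [roll, pitch, yaw] about the fixed x, y, z axes, in that order (R = Rz(yaw) Ry(pitch) Rx(roll)).
In Python, from plant import movep, move_l, set_joints, gripper_to, hold, inverse_kinematics, observe, get_image, get_calibration, Unreachable, job_done gives the robot as it stands. Calls block until the motion is done:
- movep(position, orientation): joint-space move of the TCP to a pose.
- move_l(position, feed=0.15, rotation=None, max_force=None): straight line of the TCP; rotation=None keeps the orientation; feed is the mean speed in m/s. With max_force (N) it stops when the force on the tool has changed by that much, and returns True; else False.
- set_joints(angles): joint-space move.
- gripper_to(opening, f_grip=None): finger opening in m; f_grip is the grip in N (None keeps the last); returns when the fingers have stopped.
- hold(seconds).
- inverse_kinematics(position, orientation): joint angles nearest the present ones, or None.
- observe(): the state.
- get_image(name): name is "scene" or "top" or "wrist"; returns (picture, depth): 400x640x3 uint8, red, green, blue; 400x640 float32, m along the optical axis (not along the pixel's ray), 0 where there is no reading.
- get_calibration(name): a dict with "intrinsics" (3x3 intrinsics, pixels), "dist_coeffs" ([k1, k2, p1, p2, k3] as OpenCV has them; the pictures are not rectified), "world_from_camera" (4x4, takes a point from camera to world coordinates). Camera axes: x right, y down, z forward; pixel columns grow to the right and rows downward; lengths in m; the calibration is good to about 2 mm. A picture is of the moment at which its call begins: read the wrist's pose just before it. get_calibration takes no time and is no camera call; for the wrist camera it gives the pose at the moment of the call.
A pose or a line that the arm cannot do raises Unreachable and nothing moves.
- job_done(): hands the job in; it is judged then, once.
The state is a dict: "time_s": time; "q": joint angles; "joint_velocities": joint speeds; "joint_torque": joint torques, N m; "eef_pos": TCP position; "tcp_rot": TCP orientation; "ft_force": force on the tool from outside, world axes, zero at the start; "torque": the same for the moment, N m; "opening": finger opening in m; "grasp_force": force on a finger pad.
Only numpy, scipy, OpenCV 4.12 (cv2) and the standard library are available. Lean on these libraries where they do the work, as an engineer would, in place of code of your own. Each camera call takes 0.05 s, during which the arm holds its last target. There are 200 camera calls.

## Working session

There is one attempt and no reset: what is moved stays moved. The work goes in short steps, each a Python script; the robot and the scene stay as the last script left them, time stands still between calls to the robot, and variables do not carry over. Pictures are saved under pics/ and viewed, at most 10 in all, crops included, and the job is handed in when it is done.

```bash
ls; mkdir -p pics; python3 - <<'E'
from plant import *
import cv2,numpy as np
for n in("top","scene"):
    im,d=get_image(n); cv2.imwrite(f"pics/{n}0.png",im[:,:,::-1]); np.save(f"pics/{n}0d.npy",d)
    c=get_calibration(n); print(n,np.round(c["intrinsics"],1).tolist(),np.round(c["dist_coeffs"],3),np.round(c["world_from_camera"],3).tolist())
s=observe();print(s["time_s"],s["ft_force"],s["tcp_rot"],s["opening"])
E
```

```text
pics
top [[414.7, 0.0, 322.8], [0.0, 414.7, 203.0], [0.0, 0.0, 1.0]] [0.001 0.    0.    0.    0.   ] [[-0.02, -0.987, 0.159, 0.381], [-1.0, 0.018, -0.013, 0.023], [0.01, -0.159, -0.987, 1.039], [0.0, 0.0, 0.0, 1.0]]
scene [[424.1, 0.0, 314.8], [0.0, 424.1, 200.0], [0.0, 0.0, 1.0]] [-0.012  0.     0.     0.     0.   ] [[0.87, 0.324, -0.372, 0.954], [0.493, -0.553, 0.671, -0.691], [0.012, -0.768, -0.641, 0.723], [0.0, 0.0, 0.0, 1.0]]
0.1 [-0.01323919  0.40656599  0.00911908] [-3.13981260e+00 -2.57464447e-04  2.76483625e+00] 0.08529143386201796
```

View pics/top0.png

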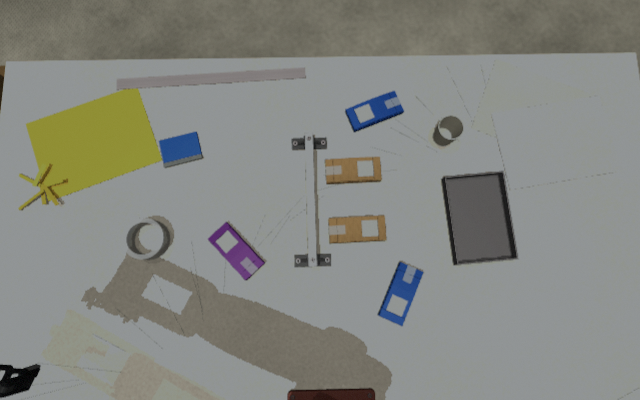

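View pics/scene0.png

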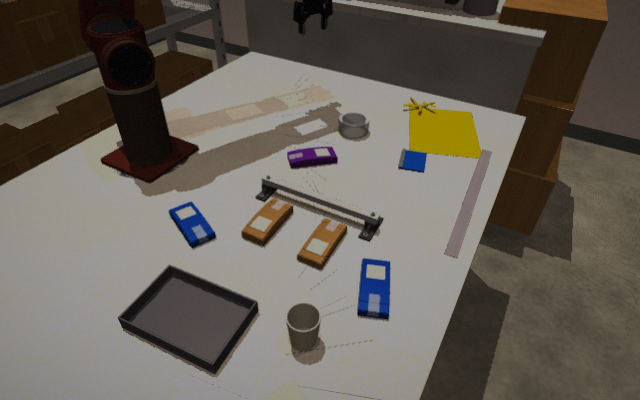

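The top view has world +x up and −y right. Bar is at columns 308–318, rows 140–262. The tan mailers are at (353,170) and (357,229), on the −y side of the bar. The look-alikes are blue at (375,110) and (401,293), and purple at (236,251). The tan pair matches the description because they lie side by side, short of the bar. The tray is at (480,218), cup at (448,130), tape at (148,239). I'll confirm in an enlarged crop and measure from both views.

```bash
cat > h.py <<'E'
import cv2,numpy as np
from plant import *
def cloud(im,d,cal):
    K,D,T=[np.array(cal[k],float) for k in("intrinsics","dist_coeffs","world_from_camera")]
    v,u=np.mgrid[0:400,0:640]
    p=cv2.undistortPoints(np.stack([u,v],-1).reshape(-1,1,2).astype(float),K,D).reshape(400,640,2)
    P=np.dstack([p*d[...,None],d]); return P@T[:3,:3].T+T[:3,3]
def ray(cal,uv):
    K,D,T=[np.array(cal[k],float) for k in("intrinsics","dist_coeffs","world_from_camera")]
    p=cv2.undistortPoints(np.array(uv,float).reshape(-1,1,2),K,D).reshape(2)
    return T[:3,3],T[:3,:3]@np.array([*p,1])
def tri(cals,uvs):
    A=np.zeros((3,3));b=np.zeros(3)
    for c,uv in zip(cals,uvs):
        o,r=ray(c,uv);r/=np.linalg.norm(r);M=np.eye(3)-np.outer(r,r);A+=M;b+=M@o
    return np.linalg.solve(A,b)
def orange(im):
    h=cv2.cvtColor(im,cv2.COLOR_RGB2HSV); return (h[...,0]>8)&(h[...,0]<22)&(h[...,1]>110)
E
python3 - <<'E'
from h import *
for n in("top","scene"):
    im=cv2.imread(f"pics/{n}0.png")[:,:,::-1].copy(); d=np.load(f"pics/{n}0d.npy"); P=cloud(im,d,get_calibration(n))
    m=orange(im)
    m=cv2.morphologyEx(m.astype(np.uint8),cv2.MORPH_CLOSE,np.ones((15,15)))
    N,L,S,C=cv2.connectedComponentsWithStats(m)
    for i in range(1,N):
        if S[i,4]<300: continue
        Q=P[(L==i)&(d>0)]
        if not(.2<np.median(Q[:,0])<.8 and abs(np.median(Q[:,1]))<.5): continue
        T=Q[Q[:,2]>.014]; 
        if len(T)<50: continue
        r=cv2.minAreaRect((T[:,:2]*1000).astype(np.float32)); print(n,C[i].round(),"rect",np.round(r[0],1),np.round(r[1],1),round(r[2],1),"z pct",np.percentile(Q[:,2],[5,50,95]).round(4))
    if n=="top":
        for nm,(u0,u1,v0,v1),zl,zh in(("tray",(435,525,165,270),.024,.04),("bar",(300,326,150,250),.035,.06),("pur",(200,270,215,285),.012,.04),("bench",(330,380,250,262),-.1,.1)):
            Q=P[v0:v1,u0:u1].reshape(-1,3);Q=Q[(Q[:,2]>zl)&(Q[:,2]<zh)]
            r=cv2.minAreaRect((Q[:,:2]*1000).astype(np.float32)); print(nm,len(Q),np.round(r[0],1),np.round(r[1],1),round(r[2],1),"z",np.percentile(Q[:,2],[5,50,95]).round(4))
    a=im[100:280,200:530] if n=="top" else im[140:375,110:410]
    cv2.imwrite(f"pics/{n}c.png",cv2.resize(a[:,:,::-1],None,fx=2.4,fy=2.4,interpolation=cv2.INTER_CUBIC))
E
```

```text
top [349. 171.] rect [628.  -68.8] [ 60.5 135.7] 2.1 z pct [0.0179 0.0226 0.0266]
top [353. 229.] rect [478.6 -73. ] [ 60.7 136.1] 1.8 z pct [0.0218 0.0269 0.031 ]
tray 671 [ 501.  -376.3] [220.  152.2] 4.3 z [0.0252 0.0304 0.0339]
bar 821 [552.9  40.8] [245.9  20. ] 0.9 z [0.0413 0.0445 0.0474]
pur 1472 [430.8 226.7] [140.7  62.7] 42.7 z [0.0174 0.0227 0.0266]
bench 596 [414.4 -67. ] [122.9  27.5] 88.9 z [-0.0037 -0.0005  0.0026]
scene [267. 222.] rect [481.8 -75.5] [ 62.5 142.6] 1.7 z pct [0.0069 0.0259 0.0301]
scene [322. 243.] rect [633.1 -70.3] [ 61.3 141.9] 1.8 z pct [0.008  0.0225 0.0259]
```

View pics/topc.png

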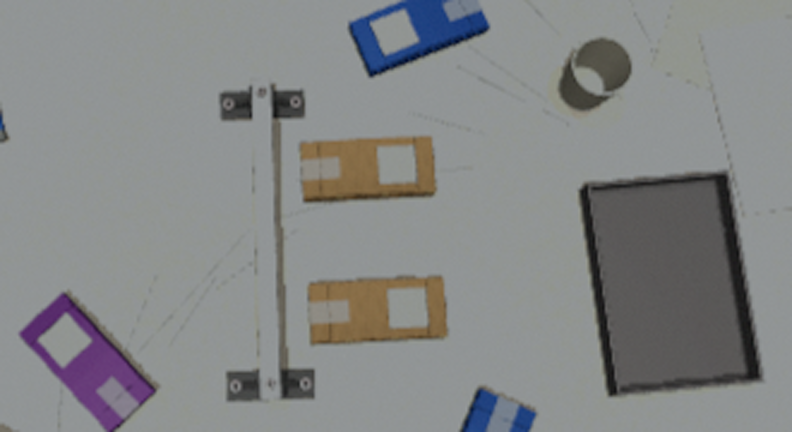

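View pics/scenec.png

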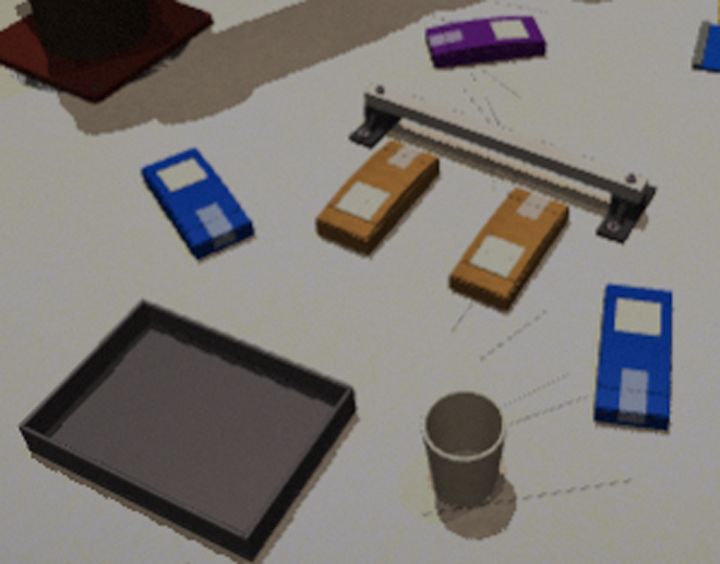

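Crops confirm the two plain tan mailers in front of the bar are the ones meant; top and scene views agree within about 5 mm (end heights ~22 mm). Estimated poses:
- **Gauge:** about (0.551, 0.041), yaw 0.016.
- **Mailers:** (0.630, −0.070) and (0.480, −0.074), yaw about 0.035.
- **Tray:** (0.501, −0.376), yaw 0.075.

I'll start with the outer mailer.

```bash
cat >> h.py <<'E'
pi=np.pi
GX,GY,GA=.551,.041,.016
gy=lambda x,dy:GY+np.tan(GA)*(x-GX)+dy   # world y at offset dy from the bar
def rot(a): return [pi,0,pi/2+a]
def st(tag):
    s=observe(); print(tag,round(s["time_s"],2),np.round(s["eef_pos"],4),"F",np.round(s["ft_force"],2),"op",round(s["opening"],4),"g",round(s["grasp_force"],1),flush=True); return s
def grab(x,y,a,z=0.0,f=25,op=.075,zs=.10):
    gripper_to(op); movep([x,y,zs],rot(a)); 
    move_l([x,y,.03],.2); print("touch",move_l([x,y,z],.05,max_force=6)); st("down")
    gripper_to(.05,f); return st("grip")
def feed(x,a=GA):
    "slide forward by feel; gripped 14 mm from the rear end"
    c=move_l([x,gy(x,-27e-3),observe()["eef_pos"][2]],.04,max_force=4.5); st("caught" if c else "through"); return c
E
python3 - <<'E'
from h import *
grab(.6325,-.1255,.035)
z=observe()["eef_pos"][2]
print(move_l([.605,-.125,z],.06,rotation=rot(GA),max_force=8)); st("square")
E
```

```text
touch False
down 4.52 [ 6.325e-01 -1.255e-01 -1.000e-04] F [ 0.34 -0.74  1.61] op 0.0751 g 0.0
grip 4.78 [ 6.329e-01 -1.257e-01  6.000e-04] F [ 0.12 -0.81  1.16] op 0.0613 g 28.3
False
square 5.39 [ 6.042e-01 -1.249e-01  6.000e-04] F [-3.37  0.51  3.13] op 0.0612 g 28.5
```

```bash
python3 - <<'E'
from h import *
c=feed(.605)
im,d=get_image("scene"); cv2.imwrite("pics/s1.png",cv2.resize(im[120:320,200:440,::-1],None,fx=2.5,fy=2.5))
E
```

```text
through 9.04 [6.05e-01 1.48e-02 6.00e-04] F [ 0.16 -1.08  1.51] op 0.0617 g 28.2
```

View pics/s1.png

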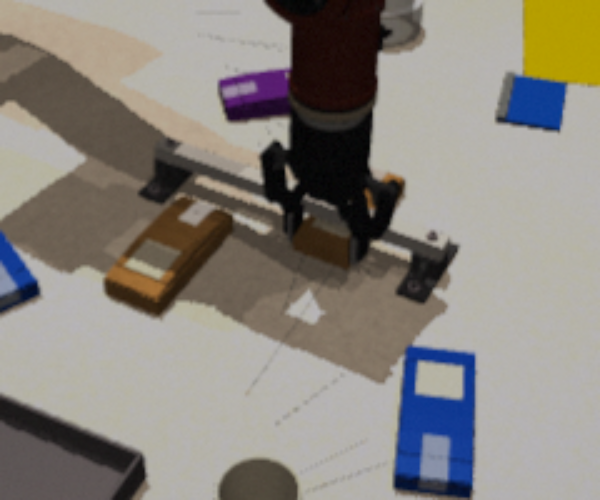

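The crop at (340,200) shows the first mailer through the bar, leading end out on the far side, and the force stayed near 1 N. Next I release it and pull it out from the far side.

```bash
python3 - <<'E'
from h import *
gripper_to(.075); move_l([.605,.0148,.10],.25)
grab(.605-.002,.127,GA)
z=observe()["eef_pos"][2]
print(move_l([.615,.235,z],.08,max_force=8)); st("out")
gripper_to(.075); move_l([.615,.235,.12],.25)
# second mailer
grab(.480+.002,-.074-.056,.033)
z=observe()["eef_pos"][2]
move_l([.52,-.13,z],.06,rotation=rot(GA),max_force=8); st("square")
print(feed(.52))
im,d=get_image("scene"); cv2.imwrite("pics/s2.png",cv2.resize(im[100:320,200:440,::-1],None,fx=2.5,fy=2.5))
E
```

```text
touch False
down 11.93 [ 6.03e-01  1.27e-01 -1.00e-04] F [-0.47 -0.47  0.15] op 0.0749 g 0.0
grip 12.19 [6.035e-01 1.271e-01 5.000e-04] F [-0.11  0.48  1.58] op 0.0618 g 28.3
False
out 13.7 [6.149e-01 2.362e-01 6.000e-04] F [-1.08 -1.45  4.27] op 0.0615 g 28.7
touch False
down 17.53 [ 0.482 -0.13  -0.   ] F [-0.89 -0.28 -0.21] op 0.0749 g 0.0
grip 17.8 [ 0.4824 -0.1302  0.0005] F [-1.36 -1.08  2.25] op 0.0615 g 28.0
square 18.01 [ 0.4825 -0.1302  0.0005] F [-0.79  0.52  5.69] op 0.0613 g 28.4
caught 18.44 [ 4.826e-01 -1.300e-01  4.000e-04] F [-0.48 -0.04  3.68] op 0.0615 g 28.1
True
```

View pics/s2.png

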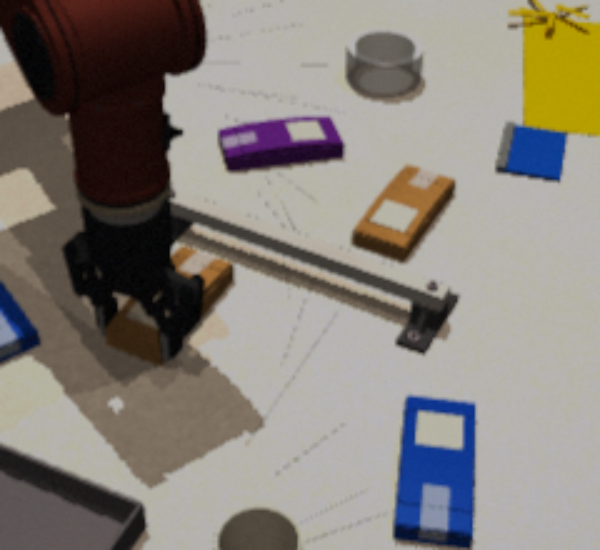

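The crop shows the first mailer out flat on the far side at (405,212). The second mailer is still at its starting place, gripped at (150,320). That stop was a force spike as the move began, nowhere near the bar, so I'll ease the grip height and carry on.

```bash
python3 - <<'E'
from h import *
gripper_to(.075); st("open"); gripper_to(.05,25); st("regrip"); hold(.2); st("settled")
x,y,z=observe()["eef_pos"]
print(move_l([.52,-.13,z],.04,rotation=rot(GA),max_force=15)); hold(.2); st("square")
E
```

```text
open 18.78 [ 4.818e-01 -1.298e-01 -1.000e-04] F [-0.73 -0.09 -0.04] op 0.075 g 0.0
regrip 19.05 [ 4.822e-01 -1.300e-01  2.000e-04] F [-0.03  0.31  0.78] op 0.0611 g 27.7
settled 19.25 [ 4.821e-01 -1.300e-01  2.000e-04] F [-0.16 -0.26  0.9 ] op 0.0616 g 27.7
False
square 20.54 [ 5.204e-01 -1.301e-01  3.000e-04] F [0.24 0.37 1.02] op 0.0612 g 27.8
```

```bash
python3 - <<'E'
from h import *
c=feed(.52)
im,d=get_image("scene"); cv2.imwrite("pics/s3.png",cv2.resize(im[100:320,200:440,::-1],None,fx=2.5,fy=2.5))
E
```

```text
caught 22.3 [ 5.20e-01 -6.73e-02  3.00e-04] F [1.58 4.58 3.13] op 0.0612 g 28.1
```

```bash
python3 - <<'E'
from h import *
hold(.2); st("rest")
x,y,z=observe()["eef_pos"]
print(move_l([.52,y-.006,z],.03)); hold(.2); st("back")
for t in (5.,6.):
    print(move_l([.52,gy(.52,-.027),z],.03,max_force=t)); st("try"); hold(.15); st(" hold")
E
```

```text
rest 22.55 [ 5.199e-01 -6.740e-02  2.000e-04] F [0.66 7.   3.94] op 0.0615 g 28.2
False
back 23.04 [ 5.20e-01 -7.25e-02  3.00e-04] F [1.08 4.74 4.52] op 0.0612 g 28.2
True
try 23.48 [ 5.20e-01 -7.24e-02  3.00e-04] F [ 0.09 -1.51  2.79] op 0.0616 g 28.0
 hold 23.63 [ 5.20e-01 -7.24e-02  3.00e-04] F [-0.57 -2.12  1.87] op 0.0614 g 27.9
True
try 24.43 [ 5.20e-01 -6.41e-02  3.00e-04] F [0.57 1.71 3.36] op 0.0617 g 28.0
 hold 24.57 [ 5.20e-01 -6.41e-02  2.00e-04] F [0.38 3.82 4.5 ] op 0.0613 g 28.1
```

View pics/s3.png

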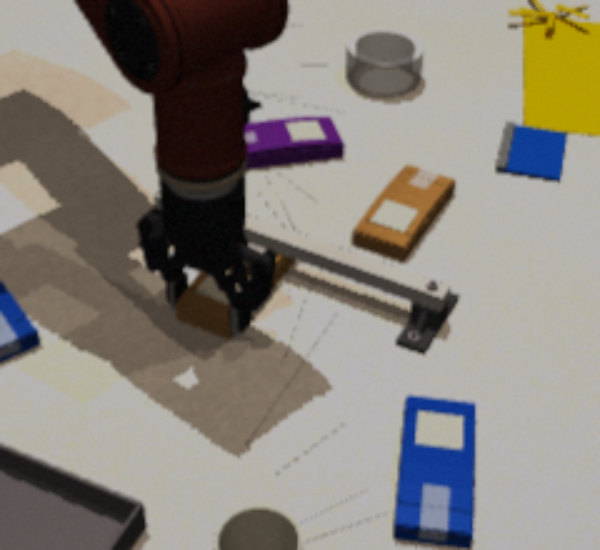

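The bar stopped the second mailer twice at about the same place, with its middle ~40 mm short of the bar and resistance rising. Depth also shows its crest ~4 mm higher than the first, which met only ~1 N. So it catches: I'll draw it back, re-grip at mid-length and lay it lengthwise in the tray.

```bash
python3 - <<'E'
from h import *
z=observe()["eef_pos"][2]
print(move_l([.521,-.145,z],.06)); hold(.1); st("drawn")
gripper_to(.075); move_l([.521,-.145,.10],.25)
im,d=get_image("top"); cv2.imwrite("pics/t4.png",im[:,:,::-1])
grab(.520,-.089,GA,f=40)
move_l([.520,-.089,.12],.15); s=st("lifted")
im,d=get_image("scene"); cv2.imwrite("pics/s4.png",im[120:380,110:450,::-1])
E
```

```text
False
drawn 26.16 [ 5.209e-01 -1.444e-01  3.000e-04] F [0.09 4.61 4.04] op 0.0614 g 28.2
touch False
down 28.85 [ 5.2e-01 -8.9e-02 -1.0e-04] F [ 0.42 -0.38 -0.01] op 0.0749 g 0.0
grip 29.12 [ 0.5205 -0.0891  0.0006] F [-0.73 -0.45  3.83] op 0.0608 g 45.1
lifted 30.07 [ 0.5191 -0.0887  0.1188] F [ 0.32  0.28 -2.42] op 0.061 g 44.6
```

View pics/s4.png

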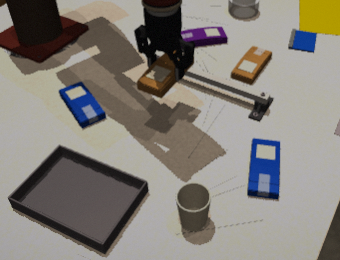

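The crop shows the mailer held at (158,75), clear of the bar. But the draw-back itself read ~4.6 N at the wrist with the grip pressing down ~4 N, which is enough to explain the stop. So I'll lay it back down, relieve the vertical preload and repeat the test cleanly before deciding.

```bash
python3 - <<'E'
from h import *
move_l([.5205,-.089,.02],.15); print(move_l([.5205,-.089,.0005],.04,max_force=4)); gripper_to(.075); st("laid")
move_l([.5205,-.089,.06],.3)
gripper_to(.068); move_l([.521,-.145,.06],.3); move_l([.521,-.145,.0005],.1,max_force=6)
gripper_to(.05,25)
for i in range(5):
    hold(.1); F=np.mean([observe()["ft_force"] for _ in range(1)],0)
    s=st("pre")
    if s["ft_force"][2]<1: break
    p=s["eef_pos"]; move_l([.521,-.145,p[2]+.0004],.02)
z=observe()["eef_pos"][2]
print(move_l([.521,-.085,z],.04,max_force=12)); hold(.15); st("near")
print(move_l([.521,gy(.521,-.027),z],.03,max_force=5)); st("stop"); hold(.15); st("hold")
E
```

```text
True
laid 31.73 [ 5.191e-01 -8.850e-02 -4.000e-04] F [ 0.15  0.53 -0.3 ] op 0.0753 g 0.0
pre 33.71 [ 0.5217 -0.1452  0.0014] F [0.67 1.27 2.72] op 0.0617 g 28.7
pre 34.06 [ 0.5207 -0.145   0.0015] F [-0.08 -0.44 -1.73] op 0.0612 g 28.2
False
near 35.86 [ 0.521  -0.0851  0.0015] F [ 0.39  0.35 -1.78] op 0.0617 g 28.2
True
stop 37.01 [ 0.5211 -0.0661  0.0014] F [1.19 1.72 3.55] op 0.0617 g 28.7
hold 37.16 [ 0.5211 -0.0662  0.0014] F [0.73 4.81 4.65] op 0.0613 g 29.0
```

With the preload relieved, it slid 60 mm freely (Fy ≈ 0). It then stopped at y = −0.066, the same spot as before (−0.067, −0.064), with a 6 N jump. So it really does wedge under the bar, and it goes in the tray.

```bash
python3 - <<'E'
from h import *
z=observe()["eef_pos"][2]
move_l([.521,-.145,z],.08); st("drawn")
gripper_to(.072); move_l([.521,-.145,.06],.3); move_l([.520,-.089,.06],.3); move_l([.520,-.089,0],.1,max_force=6)
gripper_to(.05,40); move_l([.520,-.089,.12],.2); st("lifted")
a=.075-pi/2
movep([.501,-.376,.12],rot(a)); move_l([.501,-.376,.03],.12); print(move_l([.501,-.376,.005],.04,max_force=4)); st("placed")
gripper_to(.072); move_l([.501,-.376,.13],.2); st("up")
movep([.35,.25,.25],rot(0)); hold(.3); st("away")
for n in("top","scene"):
    im,d=get_image(n); np.save(f"pics/{n}5d.npy",d); cv2.imwrite(f"pics/{n}5full.png",im[:,:,::-1])
    a=im[90:290,190:530] if n=="top" else im[130:380,110:450]
    cv2.imwrite(f"pics/{n}5.png",cv2.resize(a[:,:,::-1],None,fx=2.3,fy=2.3,interpolation=cv2.INTER_CUBIC))
    P=cloud(im,d,get_calibration(n)); m=cv2.morphologyEx(orange(im).astype(np.uint8),cv2.MORPH_CLOSE,np.ones((15,15)))
    N,L,S,C=cv2.connectedComponentsWithStats(m)
    for i in range(1,N):
        Q=P[(L==i)&(d>0)]
        if S[i,4]<300 or not .2<np.median(Q[:,0])<.8: continue
        T=Q[Q[:,2]>.014]
        if len(T)<50: continue
        r=cv2.minAreaRect((T[:,:2]*1000).astype(np.float32)); print(n,C[i].round(),np.round(r[0],1),np.round(r[1],1),round(r[2],1),"z",np.percentile(Q[:,2],[5,50,95]).round(4))
E
```

```text
drawn 38.28 [ 0.5209 -0.1453  0.0014] F [-1.34 -0.02  4.09] op 0.0611 g 28.9
lifted 40.98 [ 0.519  -0.0886  0.1187] F [-0.33 -0.32 -2.75] op 0.0613 g 45.1
True
placed 43.58 [ 0.5004 -0.3755  0.0051] F [-0.7  -0.14  3.63] op 0.0611 g 45.9
up 44.64 [ 0.5003 -0.3754  0.1287] F [-0.03 -0.64 -0.02] op 0.072 g 0.0
away 47.27 [0.3502 0.2498 0.2499] F [-0.37  0.42  0.7 ] op 0.0722 g 0.0
top [251. 178.] [613.7 179.3] [ 60.5 135.3] 0.6 z [0.0173 0.0225 0.0263]
top [477. 215.] [ 501.7 -373.2] [136.5  62.6] 4.7 z [0.0207 0.0304 0.0348]
top [173. 321.] [316.  209.4] [183.7  79.6] 23.5 z [0.4562 0.5966 0.6279]
top [ 75. 369.] [307.  275.2] [130.1  18.3] 30.5 z [0.5562 0.6038 0.6291]
scene [296.  45.] [357.3 245.8] [127.6  40.4] 6.3 z [0.3025 0.3286 0.3513]
scene [361. 185.] [619. 179.] [ 61.6 142.2] 0.7 z [0.0075 0.0222 0.0258]
scene [191. 314.] [ 505.3 -376.1] [140.8  62.7] 4.6 z [0.0097 0.0314 0.0353]
```

View pics/top5.png

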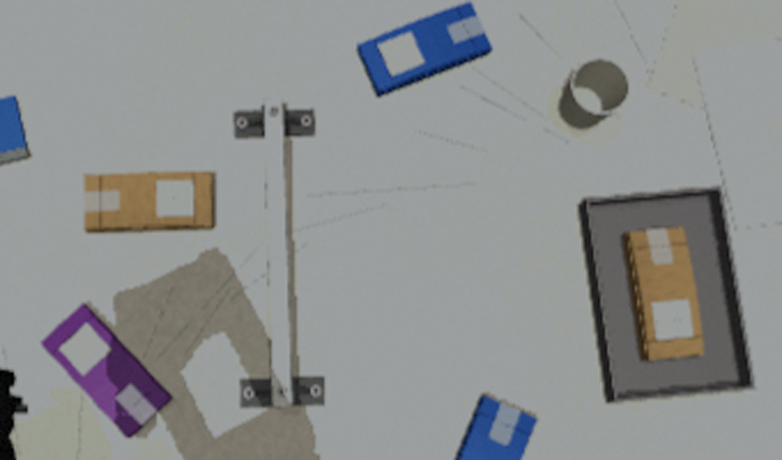

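View pics/scene5.png

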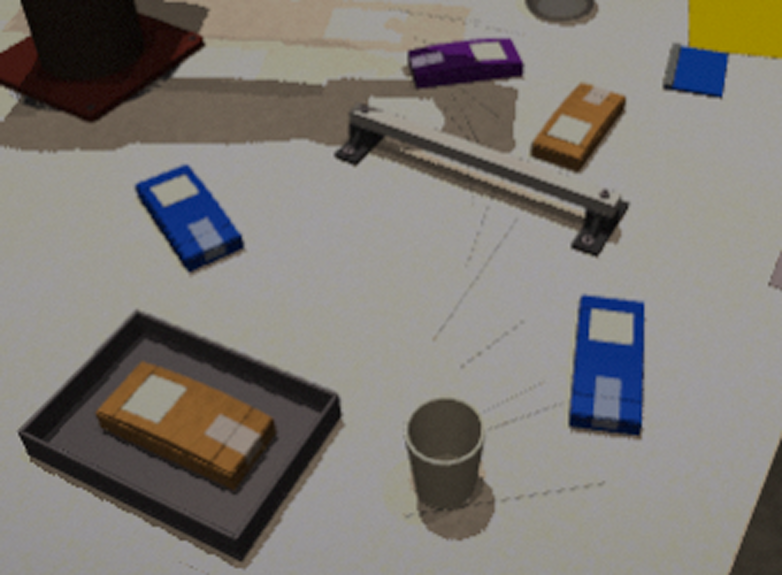

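The final views show the thin mailer flat on the far side, at (150,202) in the top crop, rear end y ≈ 0.109, about 58 mm past the bar. The thick one lies flat in the tray at (665,295), and everything else is where it started.

```bash
python3 -c "
from plant import *
print(job_done())"
```

```text
the job is handed in; nothing more can be done
None
```

Job handed in at about 47 s: the outer mailer cleared the bar and lies flat on the far side, about 58 mm past it; the inner one caught, was drawn back and lies flat in the grey tray; nothing else was moved.

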